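# Pack the baking kit tray: scraper, turner, keeper

### The arm

A 7-joint arm with a two-finger parallel gripper is mounted at the origin on the work surface. World frame = base frame: x ahead of the robot, y to its left, z up, the work surface at z = 0. Lengths are in m, angles in rad, forces in N, time in s.
With the tool pointing down it reaches from about 0.4 to 0.85 m from the base axis. Payload 10.4 kg.
Tool frame: the origin (TCP) lies at the very end of the fingers, on their centre line; the grasp point (between the pads) lies 19 mm behind it (r.pinch_z is the distance from the TCP to the grasp point, in m); z points along the fingers, y is the line along which they close (so a half turn about z gives the same grasp; the last joint's range is limited). The gripper opens to 87 mm and grips with 3 to 60 N. Pads are 19 mm wide; open, the fingers measure 117 mm over their backs; the gripper's body (75 mm by 190 mm) begins 51 mm behind the grasp point.
Start: joints at [-0.023, 0.332, -0.065, 1.46, 0.022, 1.35, -0.088], TCP at [0.625, 0, 0.223] pointing down, gripper open.
Joint ranges: [-2.6, 2.6], [-0.5, 2.12], [-1.47, 1.34], [0.16, 2.42], [-1.27, 4.41], [0.06, 2.06], [-2.6, 2.6]. Speed limits (rad/s): [2.22, 2.22, 2.79, 2.79, 3.14, 3.14, 3.14].

### API

Orientations are given as a unit quaternion [x, y, z, w].
In Python, from bench import sensors, vision, r gives the robot as it stands.
- The arm moves only by the shell command python3 -m crank 'ROWS' [OPENING] [FORCE]. ROWS is JSON, a list of rows, each a list of 2 entries, a list of its own where there are three numbers: the shift along the tool's x, y, z normalised to -1 to 1, where 1 is 3 cm, then the turn about the tool's z normalised to -1 to 1, where 1 is 8 degrees. A call has 1 to 12 rows; each row shifts and turns the commanded pose from where the row before left it, along the tool's axes as they then stand; what a row does not reach is not made up. A row lasts 1/8 s, in which the tool goes at most 62.5 mm and 10.7 degrees, less where a joint would pass 70% of its speed; a pose out of reach is approached as far as the arm can. A call with a number of a shift or a turn outside -1 to 1 is refused whole. A call with a gripper value outside its range is refused whole. OPENING is the opening, from 0 (shut) to 1 (fully open), set as the call begins (- or left out, the last holds). The fingers move at their own pace and stop on an object; FORCE is the grip in N (left out, the last holds). Time passes only in rows, so rows that do not move let the fingers close. It gives the time, the measured TCP pose, the force, the opening and the grip force at its end, in the units of the state.
- sensors.read_state(): the state, without advancing time (a new reading comes with each control period).
- vision.camera(name): name is "scene" or "side" or "wrist"; returns the picture (480x640x3 uint8, red, green, blue); there is no depth.
- vision.camera_model(name): a dict with "vertical_fov" (degrees; the focal length in pixels is half the picture's height over the tangent of half this angle, whatever the lens; pixels are square), "cx", "cy" (the principal point, pixels), "camera_from_world" (4x4, takes a point from world to camera coordinates); the wrist camera has in their place "hand_eye" (4x4, takes a point from camera to tool coordinates, whose origin is the TCP and whose axes are the flange's). Camera axes: x right, y down, z forward; pixel columns grow to the right and rows downward; lengths in m; the calibration is good to about 2 mm. A picture is of the moment at which its call begins: read the wrist's pose just before it. camera_model takes no time and is no camera call.
- r.close_job(): hands the job in; it is judged then, once.
The state is a dict: "time": time; "joint_positions": joint angles; "joint_vel": joint speeds; "joint_torque": joint torques, N m; "ee_pos": TCP position; "eef_rot": TCP orientation; "ft_force": force on the tool from outside, world axes, zero at the start; "torque": the same for the moment, N m; "width": finger opening in m; "grip_force": force on a finger pad.
Only numpy, scipy, OpenCV 4.12 (cv2) and the standard library are available. Lean on these libraries where they do the work, as an engineer would, in place of code of your own. Each camera call takes 0.05 s, during which the arm holds its last target. There are 200 camera calls.

### The job

Pack the wooden baking kit tray from the bottom up: first lay the steel bench scraper flat in the shallow well, its blue grip bar on the side where the well's wall has the wide gap, then lay the black turner flat over it with its handle down in both saddles and its blade sticking out at the end away from the red keeper, and last turn the keeper fully across the handle. Leave the jar, the jug and the wooden spoon where they are.

Things in the scene. Friction and masses are not known exactly. Their poses are not given: they have to be found in the camera images.
- tray: Light wooden tray with dark wood fittings, fixed to the counter (place and yaw vary). Origin: on the counter surface midway between the two saddles; z up. Floor slab 8 mm thick, x -75 to 95, y -125 to 105 mm. Well on the slab: clear opening x -38 to 63, y -53 to 53 mm; walls 6 mm thick, tops at z 18 mm; the +x wall is left out between y -36 and 36 mm (the wide gap, for a finger).
- well_home (a point): Where the centre of the scraper's grip bar is when the scraper lies home in the well: tray (52, 0, 19) mm. Axes as the tray's; the scraper's x then points along tray +x. It fits with 2 to 3 mm play on each side.
- saddle_mid (a point): Where the centre of the turner's handle is when it lies in both saddles: tray (0, 0, 35) mm; blade towards tray +y, beyond the slab; up to 18 mm off along y still bears on both. Saddles at tray y -73 to -59 and 59 to 73 mm: U notches open upward, 23 mm wide, centred on x 0, notch floor at z 28 mm, cheeks 8 mm thick up to z 38 mm. Axes as the tray's.
- scraper_grip (a point): Steel bench scraper, about 160 g (varies), loose, lying flat on the counter. This point is the centre of its blue grip bar, 11 mm above its underside. Bar: 18 mm wide (along x) by 100 mm long (along y) by 22 mm high. The flat steel blade is 4 mm thick, 100 mm wide, flush with the underside, and reaches from the bar to x = -86 mm. z is up.
- turner_handle (a point): Black plastic turner (spatula), about 100 g (varies), loose, lying flat on the counter. This point is the centre of its straight handle, 7 mm above the underside. Handle: 190 mm long (along x) by 18 mm wide (along y) by 14 mm high; the blade is at the +x end. The balance point is about 18 mm from here towards the blade. z is up.
- turner_blade (a point): Centre of the turner's blade, 75 mm long, 66 mm wide, 3 mm thick, flush with the underside; 149.5 mm from the handle centre along the turner's x and 5.5 mm lower.
- keeper (a joint): Angle of the red keeper bar on a post beside the -y saddle, turning about the vertical. 0: points along tray -y, clear of the saddle (starts 0 to 0.4). Grows counter-clockwise from above; 1.57: points along tray +x, across the handle; stop at 1.6. Friction 0.02 N m, stays where left. Bar 16 mm wide, 8 thick, underside at z 46 mm (4 above a seated handle), reaching 56 mm from the pivot.
- keeper_knob (a point): Centre of the steel finger knob that stands on the keeper: upright pin 12 mm in diameter, from the bar's top at z 54 mm to z 78 mm; this point is at z 66 mm, 30 mm from the pivot along the bar.
- keeper_pivot (a point): Fixed point on the keeper's turning axis, at the knob centre's height: tray (-30, -66, 66) mm.
- jar: Bystander: white jar with a steel lid, 68 mm diameter, 75 mm high, beyond the tray. Origin: centre of the underside.
- jug: Bystander: white syrup jug with an orange cap, 96 mm diameter, 160 mm high, beyond the tray to the left. Origin: centre of the underside.
- spoon: Bystander: wooden spoon about 0.2 m long, lying beyond the tray to the right. Origin near its middle.
There are look-alikes about, which are no part of the job. Of the things like the part that bears scraper_grip, leave any that is purple; of the rest the larger one is meant.

How it is judged:
By the outcome, as a careful person would: the job done as asked, in the order asked, and still so for the second after the job is handed in, with the robot touching nothing.
It also fails if it takes over 72 s, if anything falls off the work surface, if the arm or the gripper's body presses on something with over 40 N, if the wrist force passes 120 N, or if a joint passes its speed limit or range.

## Working session

There is one attempt and no reset: what is moved stays moved. The work goes in short steps, Python scripts to look and compute and a shell command to move; the robot and the scene stay as the last step left them, time stands still between calls to the robot, and variables do not carry over. Pictures are saved under pics/ and viewed, at most 10 in all, crops included, and the job is handed in when it is done.

```bash
mkdir -p pics; ls
python3 - <<'E'
from bench import sensors, vision, r
import cv2,numpy as np
for n in("scene","side","wrist"):
    s=sensors.read_state()
    im=vision.camera(n); cv2.imwrite(f"pics/{n}0.png",im[:,:,::-1])
    m=vision.camera_model(n); print(n,{k:np.round(v,4).tolist() for k,v in m.items()})
print(s)
E
```

```text
pics
scene {'vertical_fov': 51.0563, 'cx': 315.4306, 'cy': 240.3039, 'camera_from_world': [[-0.011, 0.9999, 0.0087, 0.0084], [0.7072, 0.014, -0.7069, -0.3815], [-0.7069, -0.0016, -0.7073, 1.4752], [0.0, 0.0, 0.0, 1.0]]}
side {'vertical_fov': 45.6325, 'cx': 325.1988, 'cy': 238.4786, 'camera_from_world': [[-0.9235, -0.3836, 0.0067, 0.542], [-0.2145, 0.5017, -0.8381, 0.179], [0.3182, -0.7753, -0.5455, 0.9177], [0.0, 0.0, 0.0, 1.0]]}
wrist {'vertical_fov': 69.7781, 'cx': 318.5, 'cy': 243.5232, 'hand_eye': [[-0.0007, -0.9688, -0.2478, 0.0671], [1.0, -0.0004, -0.0012, 0.0006], [0.001, -0.2478, 0.9688, -0.1619], [0.0, 0.0, 0.0, 1.0]]}
{'time': 0.1, 'joint_positions': array([-0.02256666,  0.33278028, -0.06471532,  1.46087594,  0.02161092,
        1.34992368, -0.08851032]), 'joint_vel': array([ 0.00111151, -0.00228129, -0.00136609, -0.00077347, -0.00031403,
       -0.00107127,  0.00012816]), 'joint_torque': array([ 3.16136166e-04, -6.24538064e+01,  2.38312193e-02, -3.90717781e+01,
       -6.15657773e-02,  3.65302863e-02,  4.60620026e-05]), 'ee_pos': array([ 6.24636599e-01, -2.02142629e-05,  2.21842404e-01]), 'eef_rot': array([ 7.07109169e-01,  7.07104099e-01, -4.79414192e-04, -4.32426981e-04]), 'ft_force': array([ 0.20683294, -0.24924589, -0.05495862]), 'torque': array([-0.02008436,  0.01495323, -0.00387889]), 'grip_force': 0.0, 'width': 0.08676918829680148}
```

View pics/scene0.png

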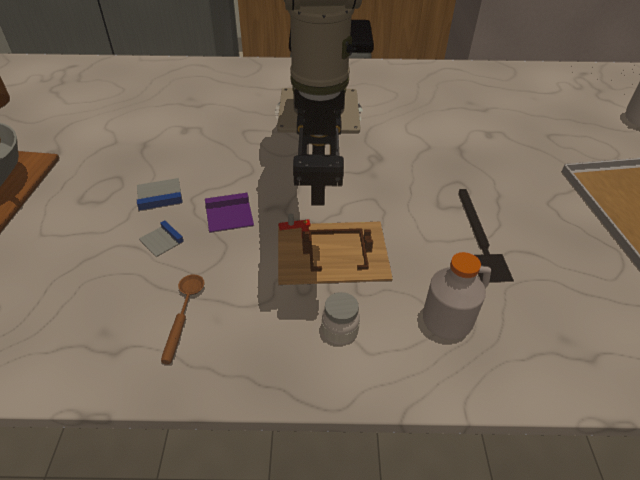

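View pics/side0.png

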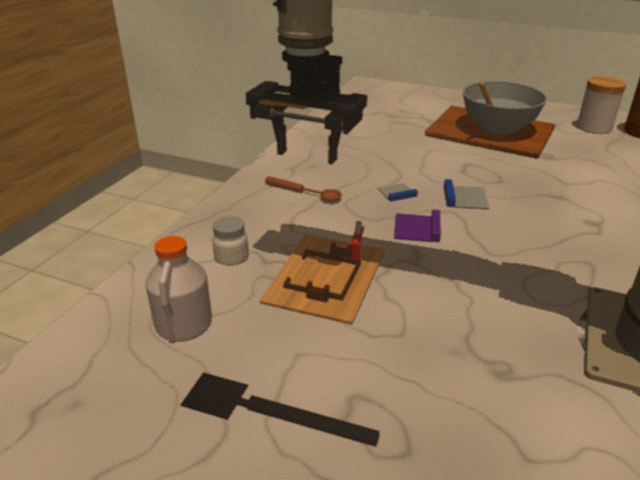

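Scene (looking back at the robot): tray centre is near (335,252), with the keeper red at (295,225) and the wide gap facing down the image. The meant scraper is the large blue one (bar at (160,200)), with small blue and purple look-alikes nearby. The turner handle runs (463,190)–(487,250), with its blade near (492,267) by the jug. The side view agrees.

```bash
cat > h.py <<'E'
from bench import sensors, vision, r
import cv2,numpy as np
from scipy.spatial.transform import Rotation as R
def shot(n,save=None):
    s=sensors.read_state(); im=vision.camera(n)
    if save: cv2.imwrite(f"pics/{save}.png",im[:,:,::-1])
    return im,s
def ray(n,uv,s=None):
    m=vision.camera_model(n); f=240/np.tan(np.radians(m["vertical_fov"])/2)
    uv=np.atleast_2d(uv).astype(float)
    d=np.c_[(uv[:,0]-m["cx"])/f,(uv[:,1]-m["cy"])/f,np.ones(len(uv))]
    if n=="wrist":
        T=np.eye(4);T[:3,:3]=R.from_quat(s["eef_rot"]).as_matrix();T[:3,3]=s["ee_pos"]; T=T@np.array(m["hand_eye"])
    else: T=np.linalg.inv(np.array(m["camera_from_world"]))
    return T[:3,3],d@T[:3,:3].T
def onz(n,uv,z,s=None):
    o,d=ray(n,uv,s); return (o+d*((z-o[2])/d[:,2])[:,None])[:,:2]
def masks(im):
    h=cv2.cvtColor(im,cv2.COLOR_RGB2HSV); H,S,V=[h[...,i].astype(int) for i in range(3)]
    return dict(blue=(H>105)&(H<122)&(S>140)&(V>50),red=((H<6)|(H>174))&(S>180)&(V>60),black=(V<45),
      wood=(H>8)&(H<22)&(S>80)&(V>110))
def blobs(m,amin=60):
    n,l,st,c=cv2.connectedComponentsWithStats(m.astype(np.uint8))
    return [(st[i],c[i],l==i) for i in range(1,n) if st[i,4]>=amin]
def rect(b):
    p=np.argwhere(b)[:,::-1].astype(np.int32); return cv2.minAreaRect(p)
E
python3 - <<'E'
from h import *
im=cv2.imread("pics/scene0.png")[:,:,::-1].copy()
for k,z in(("blue",.015),("red",.054),("black",.007),("wood",.008)):
    for st,c,b in blobs(masks(im)[k]):
        if st[1]<120 : continue
        q=cv2.boxPoints(rect(b)); print(k,st.tolist(),onz("scene",c,z).round(3).tolist(),"corners",onz("scene",q,z).round(3).tolist())
E
```

```text
blue [138, 193, 43, 11, 167] [[0.422, -0.368]] corners [[0.428, -0.416], [0.4, -0.324], [0.415, -0.32], [0.442, -0.411]]
blue [161, 221, 20, 18, 96] [[0.528, -0.317]] corners [[0.508, -0.343], [0.498, -0.339], [0.547, -0.291], [0.557, -0.295]]
red [279, 220, 31, 11, 195] [[0.55, -0.046]] corners [[0.535, -0.08], [0.533, -0.017], [0.564, -0.016], [0.565, -0.078]]
black [459, 190, 54, 92, 1026] [[0.555, 0.362]] corners [[0.392, 0.31], [0.354, 0.364], [0.649, 0.397], [0.676, 0.352]]
wood [16, 151, 39, 49, 672] [[0.3, -0.712]] corners [[0.362, -0.773], [0.169, -0.764], [0.246, -0.677], [0.426, -0.694]]
wood [574, 167, 66, 87, 2906] [[0.391, 0.712]] corners [[0.271, 0.652], [0.268, 0.818], [0.572, 0.683], [0.575, 0.545]]
wood [0, 201, 15, 21, 141] [[0.46, -0.71]] corners [[0.476, -0.732], [0.422, -0.721], [0.448, -0.692], [0.501, -0.704]]
wood [309, 221, 84, 61, 3490] [[0.583, 0.072]] corners [[0.493, -0.018], [0.481, 0.165], [0.654, 0.152], [0.664, -0.011]]
wood [451, 252, 30, 22, 502] [[0.606, 0.309]] corners [[0.614, 0.271], [0.561, 0.3], [0.598, 0.348], [0.649, 0.318]]
wood [164, 313, 19, 47, 165] [[0.797, -0.256]] corners [[0.843, -0.263], [0.743, -0.258], [0.747, -0.249], [0.846, -0.255]]
```

View pics/wrist0.png

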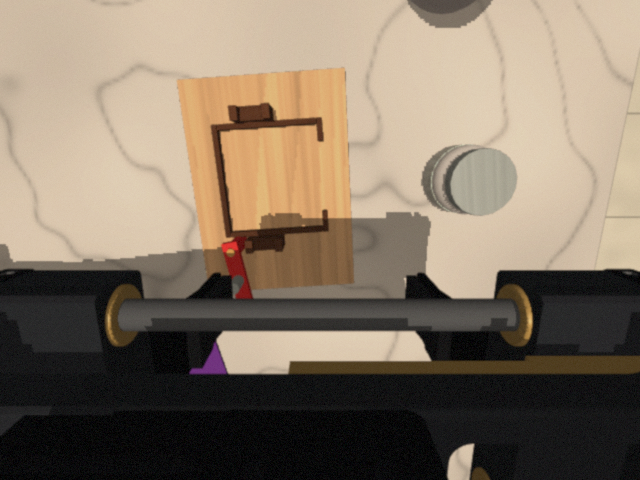

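```bash
python3 - <<'E'
from h import *
s=sensors.read_state()
# fit tray from wrist0
px=np.array([[180,80],[345,68],[353,283],[212,127],[322,118],[327,230],[228,235]]);z=[.008]*3+[.018]*4
t=np.array([[-75,105],[95,105],[95,-125],[-44,59],[69,59],[69,-59],[-44,-59]])/1e3
w=np.array([onz("wrist",p,zz,s)[0] for p,zz in zip(px,z)])
a=(t-t.mean(0));b=(w-w.mean(0)); th=np.arctan2((a[:,0]*b[:,1]-a[:,1]*b[:,0]).sum(),(a*b).sum())
c,sn=np.cos(th),np.sin(th);M=np.array([[c,-sn],[sn,c]]);o=w.mean(0)-M@t.mean(0)
print("tray",o,np.degrees(th));print(((w-(t@M.T+o))*1e3).round(1))
E
python3 -m crank '[[[-0.5,-0.3,0],0],[[-1,-0.55,0],0],[[-1,-0.55,0],0],[[-1,-0.55,0],0],[[-1,-0.55,0],0],[[-1,-0.55,0],0],[[-1,-0.55,0],0],[[-1,-0.55,0],0],[[-1,-0.55,0],0],[[-1,-0.55,0],0],[[-1,-0.55,0],0],[[-1,-0.55,0],0]]' 1 40
python3 -m crank '[[[-1,-0.4,0],0],[[-1,-0.3,0],0],[[-0.8,0,0],0],[[0,0,0],0]]'
python3 -c "
from h import *
im,s=shot('wrist','w1')
print(s['ee_pos'],s['time'])
for st,c,b in blobs(masks(im)['blue']):
    q=cv2.boxPoints(rect(b)); print(st.tolist(),q.round().tolist(),onz('wrist',c,.022,s).round(4).tolist(),onz('wrist',q,.022,s).round(4).tolist())
"
```

```text
tray [0.56387954 0.04169452] 3.393836008311114
[[ 2.7 -1.3]
 [-1.3 -0.5]
 [-1.4  1.1]
 [ 0.7 -2.9]
 [-1.  -1.1]
 [-2.3  1.8]
 [ 2.5  3. ]]
time: 1.65
ee_pos: [0.4327, -0.3466, 0.2227]
eef_rot: [0.708, 0.707, 0.0, 0.0]
ft_force: [-0.2, -0.6, 0.4]
width: 0.0869
grip_force: 0.0
time: 2.15
ee_pos: [0.4114, -0.4311, 0.2223]
eef_rot: [0.708, 0.706, -0.0, -0.0]
ft_force: [-0.4, 0.0, -0.5]
width: 0.0871
grip_force: 0.0
[ 0.41138498 -0.43109742  0.22230987] 2.15
[400, 79, 62, 59, 898] [[399.0, 131.0], [454.0, 77.0], [462.0, 86.0], [407.0, 139.0]] [[0.5223, -0.3192]] [[0.4921, -0.3402], [0.5427, -0.2916], [0.5515, -0.2994], [0.501, -0.3486]]
[313, 108, 41, 98, 1524] [[312.0, 112.0], [327.0, 107.0], [354.0, 201.0], [339.0, 206.0]] [[0.4263, -0.3649]] [[0.405, -0.3223], [0.4201, -0.3182], [0.4493, -0.4109], [0.4333, -0.4156]]
```

Wrist view: large blue bar at (0.426,-0.365), yaw 17°. Going down on it.

```bash
python3 -m crank '[[[0.8,0.2,0.5],0],[[0.8,0.2,0.9],0],[[0.6,0.1,1],0],[[0,0,1],-1],[[0,0,1],-1],[[0,0,1],-0.15],[[0,0,0.7],0],[[0,0,0],0]]' 0.6 40
python3 -c "
from h import *
s=sensors.read_state();print(s['ee_pos'],R.from_quat(s['eef_rot']).as_matrix()[:,1])"
```

```text
time: 3.2
ee_pos: [0.4275, -0.3615, 0.0384]
eef_rot: [0.593, 0.805, 0.0, -0.002]
ft_force: [-0.0, 1.0, -0.3]
width: 0.0523
grip_force: 0.0
[ 0.42749208 -0.36148503  0.03837442] [ 0.95502895  0.29650838 -0.001573  ]
```

```bash
python3 -m crank '[[[-0.1,0,0.6],0],[[0,0,0.43],0],[[0,0,0],0]]'
python3 -m crank '[[[0,0,0],0],[[0,0,0],0],[[0,0,0],0]]' 0 40
python3 -m crank '[[[0,0,-0.3],0],[[0,0,-0.8],0],[[0,0,-1],0],[[0,0,-1],0],[[0,0,0],0]]'
python3 -c "
from h import *
s=sensors.read_state();print(s['ee_pos'],R.from_quat(s['eef_rot']).as_matrix()[:,1])"
```

```text
time: 3.58
ee_pos: [0.4288, -0.3653, 0.0075]
eef_rot: [0.593, 0.805, -0.0, -0.001]
ft_force: [-0.3, -0.8, -0.1]
width: 0.0522
grip_force: 0.0
time: 3.95
ee_pos: [0.4296, -0.366, 0.009]
eef_rot: [0.593, 0.805, 0.0, 0.0]
ft_force: [0.3, 0.8, -0.8]
width: 0.0303
grip_force: 0.0
time: 4.58
ee_pos: [0.4308, -0.3669, 0.1048]
eef_rot: [0.593, 0.805, 0.0, 0.003]
ft_force: [-0.7, -0.1, -0.5]
width: 0.0002
grip_force: 0.0
[ 0.43078642 -0.36694963  0.10481987] [0.95529869 0.29562362 0.00332983]
```

```bash
python3 -m crank '[[[0,0,0],0],[[0,0,0],0],[[0,0,0],0],[[0,0,0],0],[[0,0,0],0],[[0,0,0.6],0],[[0,0,0.9],0]]' 0.5 40
python3 -c "
from h import *
im,s=shot('side','s1')
print(s['ee_pos'],s['width'])
cv2.imwrite('pics/s1c.png',cv2.resize(im[100:260,340:540,::-1],None,fx=3,fy=3))"
```

```text
time: 5.45
ee_pos: [0.4296, -0.366, 0.0557]
eef_rot: [0.593, 0.805, 0.0, 0.001]
ft_force: [0.0, 0.4, -0.8]
width: 0.0431
grip_force: 0.0
[ 0.42960765 -0.36597299  0.05567536] 0.04309775295459181
```

View pics/s1c.png

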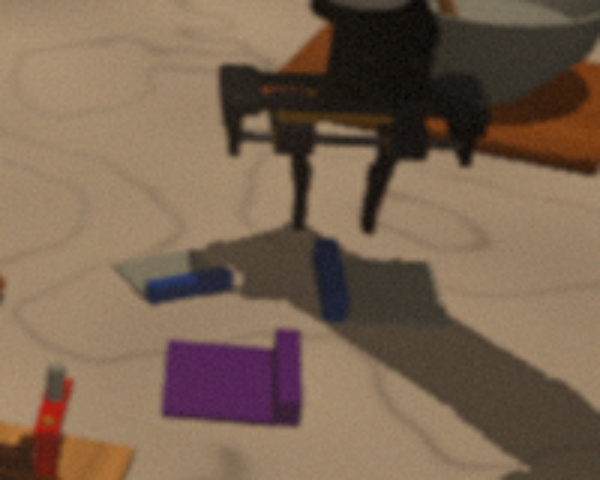

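The scraper (bar at crop (330,280)) is undisturbed, with the fingers straddling it from above. Descending and waiting for full closure.

```bash
python3 -m crank '[[[0,0,0.6],0],[[0,0,0.6],0],[[0,0,0.4],0],[[0,0,0],0]]'
python3 -m crank '[[[0,0,0],0],[[0,0,0],0],[[0,0,0],0],[[0,0,0],0],[[0,0,0],0],[[0,0,0],0]]' 0 40
python3 -c "
from h import *
s=sensors.read_state();print(s['ee_pos'],R.from_quat(s['eef_rot']).as_matrix()[:,1])"
```

```text
time: 6.0
ee_pos: [0.4289, -0.3655, 0.0077]
eef_rot: [0.593, 0.805, -0.0, -0.001]
ft_force: [0.1, -0.9, -0.2]
width: 0.0437
grip_force: 0.0
time: 6.75
ee_pos: [0.4294, -0.3661, 0.009]
eef_rot: [0.594, 0.805, -0.0, 0.0]
ft_force: [-2.4, 0.2, 5.6]
width: 0.0178
grip_force: 40.0
[ 0.42941797 -0.36613006  0.00904055] [9.55345356e-01 2.95491485e-01 1.79250555e-04]
```

```bash
python3 -m crank '[[[0,0,-0.3],0],[[0,0,-0.8],0],[[0,0,-1],0],[[0,0,-1],0.4],[[0,0,-1],0.7],[[0,0,-1],0.62],[[0.4,0.3,-1],0],[[0.8,0.55,-0.3],0],[[1,0.7,0],0],[[1,0.7,0],0],[[1,0.7,0],0],[[1,0.7,0],0]]'
python3 -m crank '[[[1,0.7,0],0],[[1,0.7,0],0],[[1,0.7,0],0],[[0.8,0.6,0],0],[[0.3,0.2,0],0],[[0,0,0],0],[[0,0,0],0]]'
python3 -c "
from h import *
im,s=shot('wrist','w2')
print(s['ee_pos'],s['eef_rot'],s['width'],R.from_quat(s['eef_rot']).as_matrix()[:,1])"
```

```text
time: 8.25
ee_pos: [0.5298, -0.2022, 0.2009]
eef_rot: [0.685, 0.728, 0.0, -0.0]
ft_force: [0.2, 1.1, -2.7]
width: 0.0176
grip_force: 40.0
time: 9.12
ee_pos: [0.6082, -0.0773, 0.2007]
eef_rot: [0.686, 0.727, -0.0, 0.0]
ft_force: [-0.3, -1.1, -1.3]
width: 0.0175
grip_force: 40.0
[ 0.60822036 -0.07729891  0.20074679] [ 6.86252044e-01  7.27363719e-01 -3.43523969e-04  1.87387602e-04] 0.017451763754754025 [ 9.98309806e-01  5.81160292e-02 -2.42543493e-04]
```

View pics/w2.png

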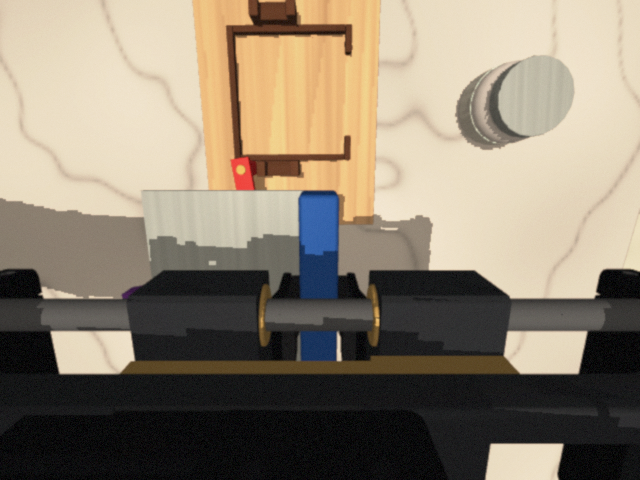

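```bash
cat > m.py <<'E'
from h import *
def line(n,pts,z,s):
    w=onz(n,pts,z,s); return w
im=cv2.imread("pics/w2.png")[:,:,::-1].copy(); s=dict(ee_pos=np.array([.60822,-.0773,.20075]),eef_rot=np.array([.68625,.72736,-.00034,.00019]))
h=cv2.cvtColor(im,cv2.COLOR_RGB2HSV).astype(int); wood=(h[...,1]>60)&(h[...,0]<25)
g=im.sum(2)
L=[];Rr=[]
for v in range(40,150,5):
    c=np.where(wood[v,150:420])[0]+150; L.append((c.min()-.5,v)); Rr.append((c.max()+.5,v))
l=onz("wrist",L,.008,s);q=onz("wrist",Rr,.008,s)
for e in(l,q): print("slab edge fit x=a*y+b",np.polyfit(e[:,1],e[:,0],1).round(4), "resid",np.abs(e[:,0]-np.polyval(np.polyfit(e[:,1],e[:,0],1),e[:,1])).max().round(4))
for u in(310,325,340):
    print(u,[(v,int(g[v,u])) for v in list(range(20,40))]); print([(v,int(g[v,u])) for v in range(150,180)])
for v in(60,100): print(v,[(u,int(g[v,u])) for u in range(225,248)])
b=masks(im)["blue"]; r0=[np.where(b[:,u])[0].min() for u in range(305,335,5)]; print("bar top rows",r0)
e=onz("wrist",[(320,np.median(r0)-.5)],.2137,s)[0]; t=R.from_quat(s["eef_rot"]).as_matrix()
print("bar end rel TCP tool x,y",((np.r_[e,0]-np.r_[s["ee_pos"][:2],0])@t)[:2])
E
python3 m.py
```

```text
slab edge fit x=a*y+b [-0.0618  0.4902] resid 0.0005
slab edge fit x=a*y+b [-0.0653  0.6608] resid 0.0005
310 [(20, 557), (21, 561), (22, 556), (23, 520), (24, 371), (25, 238), (26, 204), (27, 197), (28, 205), (29, 212), (30, 173), (31, 128), (32, 84), (33, 89), (34, 201), (35, 357), (36, 438), (37, 531), (38, 556), (39, 560)]
[(150, 570), (151, 570), (152, 564), (153, 528), (154, 339), (155, 215), (156, 227), (157, 204), (158, 219), (159, 247), (160, 394), (161, 533), (162, 570), (163, 573), (164, 573), (165, 564), (166, 570), (167, 570), (168, 572), (169, 571), (170, 570), (171, 568), (172, 568), (173, 568), (174, 571), (175, 572), (176, 572), (177, 568), (178, 567), (179, 573)]
325 [(20, 478), (21, 478), (22, 485), (23, 456), (24, 325), (25, 229), (26, 205), (27, 200), (28, 196), (29, 201), (30, 164), (31, 92), (32, 87), (33, 90), (34, 183), (35, 334), (36, 480), (37, 507), (38, 516), (39, 512)]
[(150, 546), (151, 544), (152, 541), (153, 501), (154, 329), (155, 219), (156, 196), (157, 202), (158, 192), (159, 211), (160, 340), (161, 498), (162, 549), (163, 549), (164, 549), (165, 5
[... 770 characters left out ...]
), (226, 516), (227, 491), (228, 331), (229, 219), (230, 203), (231, 206), (232, 196), (233, 179), (234, 121), (235, 139), (236, 318), (237, 498), (238, 542), (239, 553), (240, 545), (241, 550), (242, 542), (243, 547), (244, 559), (245, 559), (246, 564), (247, 558)]
100 [(225, 517), (226, 527), (227, 522), (228, 516), (229, 498), (230, 410), (231, 269), (232, 207), (233, 205), (234, 202), (235, 187), (236, 151), (237, 122), (238, 261), (239, 459), (240, 517), (241, 539), (242, 542), (243, 544), (244, 548), (245, 551), (246, 559), (247, 558)]
bar top rows [np.int64(192), np.int64(192), np.int64(192), np.int64(192), np.int64(192), np.int64(192)]
bar end rel TCP tool x,y [0.0521055  0.00112292]
```

```bash
cat >> m.py <<'E'
print("----")
th=np.radians(3.63);T=np.array([[np.cos(th),-np.sin(th)],[np.sin(th),np.cos(th)]])
p=onz("wrist",[(325,24.2),(325,30.5),(325,154),(325,160.2)],.018,s)@T; print("y' of walls",p[:,1]) # 59,53,-53,-59
y=(p[:,1]-np.array([.059,.053,-.053,-.059])).mean()
xm=(np.array([.5755-.0635*.04,.04])@T)[0]-.01
px=onz("wrist",[(228.3,60),(230.9,100)],.018,s)@T; print("x' wall outer-left vs",px[:,0]+.044,xm)
o=T@[xm,y]; print("tray",o, "home",o+T@[.052,0])
E
python3 m.py | sed -n '/----/,$p'
```

```text
----
y' of walls [ 0.0642922   0.05930552 -0.04731281 -0.05315236]
x' wall outer-left vs [0.56514523 0.56516429] 0.5643430017664897
tray [0.56284462 0.04150183] home [0.61474029 0.04479411]
```

```bash
python3 -m crank '[[[0.5,0.1,0],-0.04],[[1,0.1,0],0],[[1,0.1,0],0],[[1,0.1,0.2],0],[[0.48,0.06,0.6],0],[[0,0,1],0],[[0,0,1],0],[[0,0,1],0],[[0,0,0.8],0],[[0,0,0.4],0],[[0,0,0],0]]'
python3 -c "
from h import *
s=sensors.read_state();print(s['ee_pos'],R.from_quat(s['eef_rot']).as_matrix()[:,1])"
```

```text
time: 10.55
ee_pos: [0.6143, 0.0441, 0.0498]
eef_rot: [0.684, 0.73, -0.001, -0.0]
ft_force: [-0.2, 0.1, -1.3]
width: 0.0177
grip_force: 40.0
[0.61425562 0.04414331 0.04975502] [ 0.99786316  0.06531916 -0.0015897 ]
```

```bash
python3 -m crank '[[[-0.05,0,0.2],0],[[0,0,0.3],0],[[0,0,0.3],0],[[0,0,0.2],0],[[0,0,0.05],0],[[0,0,0],0]]'
python3 -c "
from h import *
s=sensors.read_state();print(s['ee_pos'],R.from_quat(s['eef_rot']).as_matrix()[:,1])
im,s=shot('side');a=im[190:350,220:420,::-1]
cv2.imwrite('pics/s2c.png',cv2.resize(a,None,fx=3.5,fy=3.5))"
```

```text
time: 11.3
ee_pos: [0.615, 0.043, 0.0192]
eef_rot: [0.684, 0.73, 0.0, 0.0]
ft_force: [-0.0, 0.0, -2.3]
width: 0.0176
grip_force: 40.0
[0.61503229 0.04302247 0.01921289] [9.97843874e-01 6.56321266e-02 1.64679476e-04]
```

View pics/s2c.png

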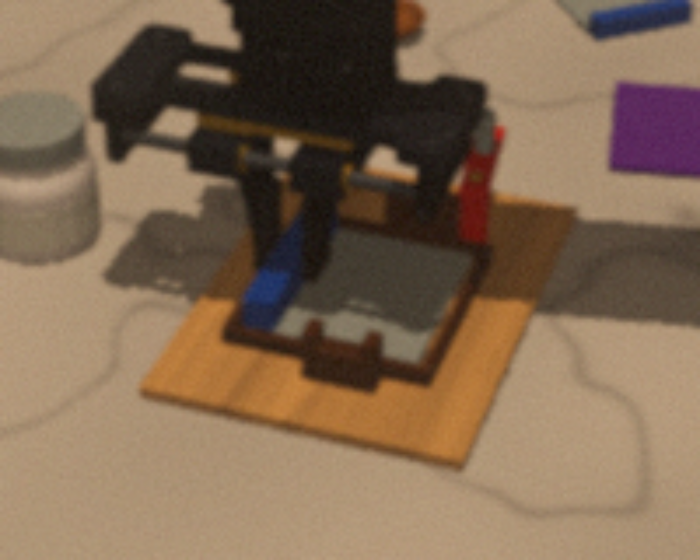

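The side view shows the scraper inside the well walls, bar at crop (285,270) by the gap. Lower the last 2 mm, release, lift.

```bash
python3 -m crank '[[[0,0,0.08],0],[[0,0,0],0]]'
python3 -m crank '[[[0,0,0],0],[[0,0,0],0],[[0,0,0],0],[[0,0,0],0]]' 0.42
python3 -m crank '[[[0,0,-0.3],0],[[0,0,-0.8],0],[[0,0,-1],0],[[0,0,-1],0],[[0,0,-1],0],[[0,0,-1],0],[[0,0,0],0]]'
python3 -c "
from h import *
for n in ('scene','side'): im,s=shot(n,n+'3')
print(s['time'])
sc=cv2.imread('pics/scene3.png')
k=masks(sc[:,:,::-1].copy())['black']
for st,c,b in blobs(k): 
  if st[0]>430 and st[1]>150: print(st,c,[x.round(1) for x in rect(b)[:1]])
# handle axis in scene: per-row mid of black, z 14mm
for n in('scene','side'):
  im=cv2.imread(f'pics/{n}3.png')[:,:,::-1].copy(); k=masks(im)['black']
  bb=[b for st,c,b in blobs(k,300) if (n=='scene' and st[0]>430 and st[1]>150) or (n=='side' and st[1]>340)]
  for b in bb:
    e=cv2.convexHull(np.argwhere(b)[:,::-1].astype(np.int32))[:,0]; print(n,np.c_[e,onz(n,e,.003).round(3),onz(n,e,.014).round(3)].tolist())
a=np.hstack([sc[190:300,250:400],cv2.imread('pics/side3.png')[210:320,255:405]])
cv2.imwrite('pics/c3.png',cv2.resize(a,None,fx=2.6,fy=2.6))
"
```

```text
time: 11.6
ee_pos: [0.6153, 0.043, 0.0171]
eef_rot: [0.684, 0.73, 0.0, 0.0]
ft_force: [-0.6, 0.3, 0.6]
width: 0.0179
grip_force: 40.0
time: 12.1
ee_pos: [0.615, 0.043, 0.0168]
eef_rot: [0.684, 0.73, 0.0, 0.0]
ft_force: [0.4, -0.6, 0.9]
width: 0.0358
grip_force: 0.0
time: 12.98
ee_pos: [0.6164, 0.0432, 0.1732]
eef_rot: [0.684, 0.73, 0.002, 0.002]
ft_force: [-0.7, -0.5, -0.0]
width: 0.0364
grip_force: 0.0
13.025Traceback (most recent call last):
  File "<string>", line 8, in <module>
    if st[0]>430 and st[1]>150: print(st,c,[x.round(1) for x in rect(b)[:1]])
                                            ^^^^^^^
AttributeError: 'tuple' object has no attribute 'round'. Did you mean: 'count'?
```

```bash
python3 -c "
from h import *
sc=cv2.imread('pics/scene3.png')
for n in('scene','side'):
  im=cv2.imread(f'pics/{n}3.png')[:,:,::-1].copy(); k=masks(im)['black']
  bb=[b for st,c,b in blobs(k,300) if (n=='scene' and st[0]>430 and st[1]>150) or (n=='side' and st[1]>340)]
  for b in bb:
    e=cv2.convexHull(np.argwhere(b)[:,::-1].astype(np.int32))[:,0]; e=cv2.approxPolyDP(e,2,True)[:,0]
    for a in np.c_[e,onz(n,e,.003).round(3),onz(n,e,.014).round(3)].tolist(): print(n,a)
a=np.hstack([sc[190:300,250:400],cv2.imread('pics/side3.png')[210:320,255:405]])
cv2.imwrite('pics/c3.png',cv2.resize(a,None,fx=2.6,fy=2.6))
"
```

```text
scene [512.0, 280.0, 0.648, 0.396, 0.657, 0.39]
scene [490.0, 281.0, 0.651, 0.35, 0.661, 0.345]
scene [476.0, 255.0, 0.58, 0.338, 0.59, 0.333]
scene [460.0, 190.0, 0.364, 0.345, 0.377, 0.34]
scene [465.0, 190.0, 0.363, 0.357, 0.377, 0.352]
scene [502.0, 256.0, 0.582, 0.392, 0.592, 0.386]
side [301.0, 423.0, 0.474, 0.359, 0.47, 0.367]
side [224.0, 417.0, 0.577, 0.392, 0.572, 0.399]
side [182.0, 404.0, 0.644, 0.395, 0.638, 0.402]
side [205.0, 374.0, 0.646, 0.333, 0.639, 0.341]
side [244.0, 385.0, 0.58, 0.329, 0.575, 0.338]
side [292.0, 408.0, 0.497, 0.34, 0.492, 0.349]
```

View pics/c3.png

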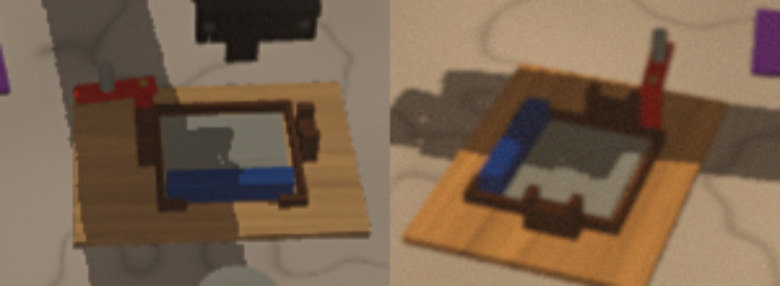

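Both views show the scraper home in the well, blue bar by the gap. On to the turner.

```bash
python3 -m crank '[[[0.5,-0.3,-0.5],0],[[1,-0.7,-0.8],0],[[1,-0.7,-0.3],0],[[1,-0.7,0],0],[[1,-0.7,0],0],[[1,-0.7,0],0],[[1,-0.7,0],0],[[1,-0.7,0],0],[[1,-0.7,0],0],[[1,-0.7,0],0],[[1,-0.7,0],0],[[0.4,-0.3,0],0]]' 0.6
python3 -m crank '[[[0,0,0],0.8],[[0,0,0],1],[[0,0,0],1],[[0,0,0],1],[[0,0,0],1],[[0,0,0],1],[[0,0,0],1],[[0,0,0],1],[[0,0,0],1],[[0,0,0],1],[[0,0,0],0.9],[[0,0,0],0]]'
cat > t.py <<'E'
from h import *
im,s=shot('wrist','w4')
print(s['ee_pos'],s['joint_positions'][6],R.from_quat(s['eef_rot']).as_matrix()[:,:2].T.round(4))
k=masks(im)['black'].copy(); k[265:]=0
for st,c,b in blobs(k,200):
    print(st.tolist(),c.round().tolist())
    if st[4]<800: continue
    for z in(.003,.014):
        e=cv2.approxPolyDP(cv2.convexHull(np.argwhere(b)[:,::-1].astype(np.int32)),3,True)[:,0]; print(z,np.c_[e,onz('wrist',e,z,s).round(4)].tolist())
E
python3 t.py
```

```text
time: 14.58
ee_pos: [0.3634, 0.3563, 0.2181]
eef_rot: [0.682, 0.731, -0.0, -0.0]
ft_force: [-0.7, -0.6, -0.6]
width: 0.0523
grip_force: 0.0
time: 16.08
ee_pos: [0.3659, 0.354, 0.2178]
eef_rot: [0.997, 0.071, 0.0, 0.0]
ft_force: [-0.1, -0.4, 0.4]
width: 0.0523
grip_force: 0.0
[0.36593019 0.35395155 0.21783676] -2.3104239404924902 [[ 9.898e-01  1.423e-01  0.000e+00]
 [ 1.423e-01 -9.898e-01  4.000e-04]]
[310, 0, 66, 124, 1290] [342.0, 38.0]
0.003 [[375.0, 0.0, 0.5833, 0.33], [339.0, 123.0, 0.4683, 0.3467], [310.0, 0.0, 0.5745, 0.3916]]
0.014 [[375.0, 0.0, 0.5789, 0.331], [339.0, 123.0, 0.4673, 0.3472], [310.0, 0.0, 0.5704, 0.3908]]
[585, 38, 26, 73, 578] [596.0, 68.0]
[318, 156, 20, 63, 938] [327.0, 187.0]
0.003 [[334.0, 156.0, 0.4348, 0.3468], [337.0, 160.0, 0.4312, 0.343], [331.0, 218.0, 0.3685, 0.3399], [321.0, 218.0, 0.3669, 0.3509], [318.0, 203.0, 0.3829, 0.3565], [322.0, 157.0, 0.432, 0.3592]]
0.014 [[334.0, 156.0, 0.4348, 0.3473], [337.0, 160.0, 0.4312, 0.3436], [331.0, 218.0, 0.3704, 0.3406], [321.0, 218.0, 0.3688, 0.3512], [318.0, 203.0, 0.3844, 0.3567], [322.0, 157.0, 0.432, 0.3594]]
```

View pics/w4.png

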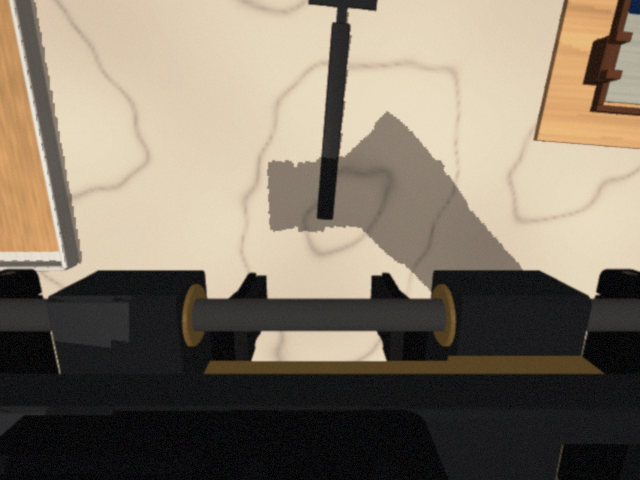

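The handle runs from (326,218) at the rear to (341,24) at the neck; the tray edge is at the right.

```bash
cat > t2.py <<'E'
from h import *
s=sensors.read_state()
im=cv2.imread('pics/w4.png')[:,:,::-1].copy()
g=im.max(2).astype(int); P=[]
for v in range(30,216,6):
    c=np.where(g[v,300:370]<75)[0]+300
    if 8<len(c)<30: P.append((c.mean(),v))
w=onz('wrist',P,.012,s); f=np.polyfit(w[:,0],w[:,1],1); print(f,len(P),np.abs(w[:,1]-np.polyval(f,w[:,0])).max())
e=onz('wrist',[(326,218.5),(341,24)],.012,s); print(e,np.hypot(*(e[1]-e[0])))
u=np.r_[1,f[0]]/np.hypot(1,f[0]); c=e.mean(0); c[1]=np.polyval(f,c[0])
print("centre",c,"yaw",np.degrees(np.arctan2(u[1],u[0])))
g=c+.012*u; t=R.from_quat(s['eef_rot']).as_matrix(); d=np.r_[g-s['ee_pos'][:2],0]@t
print("grasp",g,"units",d/.03,"turn",-(np.degrees(np.arctan2(u[1],u[0])-np.arctan2(t[1,0],t[0,0])))/8)
E
python3 t2.py
```

```text
[0.06368199 0.32422945] 31 0.0005360022301075795
[[0.36874388 0.34582322]
 [0.55558444 0.35959402]] 0.18734735123680055
centre [0.46216416 0.35366099] yaw 3.6437887130336635
grasp [0.4741399  0.35442363] units [3.57086326e+00 5.07209986e-01 2.43867305e-04] turn 0.5819418728280489
```

```bash
python3 -m crank '[[[0.6,0.11,0.3],0],[[1,0.15,1],0],[[1,0.15,1],0],[[0.97,0.1,1],0],[[0,0,1],0.58],[[0,0,1],0],[[0,0,0.6],0],[[0,0,0],0]]'
python3 -c "
from h import *
s=sensors.read_state(); t=R.from_quat(s['eef_rot']).as_matrix(); d=np.r_[np.array([.4741,.3544])-s['ee_pos'][:2],0]@t; print(s['ee_pos'],d/.03,np.degrees(np.arctan2(t[1,0],t[0,0])))"
```

```text
time: 17.12
ee_pos: [0.474, 0.3535, 0.0394]
eef_rot: [1.0, 0.031, -0.001, 0.001]
ft_force: [0.2, 0.2, 0.8]
width: 0.0524
grip_force: 0.0
[0.47395605 0.3535004  0.03935255] [ 6.64465768e-03 -2.96321284e-02 -6.01517543e-05] 3.5476781016098577
```

Descend to ~3 mm and grip.

```bash
python3 -m crank '[[[0,-0.03,0.5],0],[[0,0,0.5],0],[[0,0,0.2],0],[[0,0,0],0]]'
python3 -m crank '[[[0,0,0],0],[[0,0,0],0],[[0,0,0],0],[[0,0,0],0],[[0,0,0],0],[[0,0,0],0]]' 0 40
python3 -m crank '[[[0,0,0],0]]'
```

```text
time: 17.62
ee_pos: [0.4739, 0.3551, 0.0043]
eef_rot: [1.0, 0.031, -0.0, 0.0]
ft_force: [0.8, -1.0, -0.9]
width: 0.0522
grip_force: 0.0
time: 18.38
ee_pos: [0.4742, 0.3553, 0.0049]
eef_rot: [1.0, 0.031, 0.0, 0.0]
ft_force: [-1.1, -0.1, 1.3]
width: 0.0172
grip_force: 40.0
time: 18.5
ee_pos: [0.4742, 0.3553, 0.0049]
eef_rot: [1.0, 0.031, 0.0, -0.0]
ft_force: [0.5, -1.4, 2.0]
width: 0.0176
grip_force: 40.0
```

```bash
python3 -m crank '[[[0,0,-0.3],0],[[0,0,-0.8],0],[[0,0,-1],0],[[0,0,-1],0],[[0,0,-1],-0.4],[[0,0,-1],-0.8],[[0,0,-0.8],-1],[[0,0,-0.5],-1],[[0,0,0],-1],[[0,0,0],-1],[[0,0,0],-1],[[0,0,0],-1]]'
python3 -m crank '[[[0,0,0],-1],[[0,0,0],-1],[[0,0,0],-1],[[0,0,0],-0.7],[[0,0,0],-0.35],[[0,0,0],0]]'
python3 -c "
from h import *
s=sensors.read_state(); t=R.from_quat(s['eef_rot']).as_matrix(); d=np.r_[np.array([.5622,.0535])-s['ee_pos'][:2],0]@t; print(s['ee_pos'],d/.03,np.degrees(np.arctan2(t[1,0],t[0,0])))"
```

```text
time: 20.0
ee_pos: [0.474, 0.3552, 0.1971]
eef_rot: [0.86, 0.51, 0.0, 0.0]
ft_force: [-0.0, -0.3, -0.7]
width: 0.0173
grip_force: 40.0
time: 20.75
ee_pos: [0.474, 0.3552, 0.1971]
eef_rot: [0.685, 0.728, 0.0, 0.0]
ft_force: [0.2, -1.2, -1.1]
width: 0.0174
grip_force: 40.0
[0.47403215 0.35523241 0.19707686] [-1.02184461e+01  2.31925271e+00 -7.16162100e-05] 93.50102710203035
```

```bash
python3 -m crank '[[[-0.4,0.1,0],0],[[-0.8,0.2,0],0],[[-1,0.22,0],0],[[-1,0.22,0],0],[[-1,0.22,0],0],[[-1,0.22,0],0],[[-1,0.22,0],0],[[-1,0.22,0],0],[[-1,0.25,0],0],[[-1,0.25,0],0],[[-0.7,0.15,0],0],[[-0.32,0.05,0],0]]'
python3 -m crank '[[[0,0,0.5],0],[[0,0,1],0],[[0,0,1],0],[[0,0,0.9],0],[[0,0,0.6],0],[[0,0,0],0]]'
python3 -c "
from h import *
im,s=shot('wrist','w5'); t=R.from_quat(s['eef_rot']).as_matrix(); d=np.r_[np.array([.5622,.0535])-s['ee_pos'][:2],0]@t; print(s['ee_pos'],d/.03,np.degrees(np.arctan2(t[1,0],t[0,0])))"
```

```text
time: 22.25
ee_pos: [0.5625, 0.0513, 0.1968]
eef_rot: [0.686, 0.727, -0.0, 0.0]
ft_force: [-0.4, 0.2, -1.6]
width: 0.0172
grip_force: 40.0
time: 23.0
ee_pos: [0.5612, 0.0541, 0.0753]
eef_rot: [0.685, 0.729, -0.001, -0.001]
ft_force: [0.1, -0.4, -1.3]
width: 0.0177
grip_force: 40.0
[0.56123306 0.05405416 0.07527077] [-2.04426683e-02  3.10186570e-02 -8.72692767e-05] 93.56925957136495
```

View pics/w5.png

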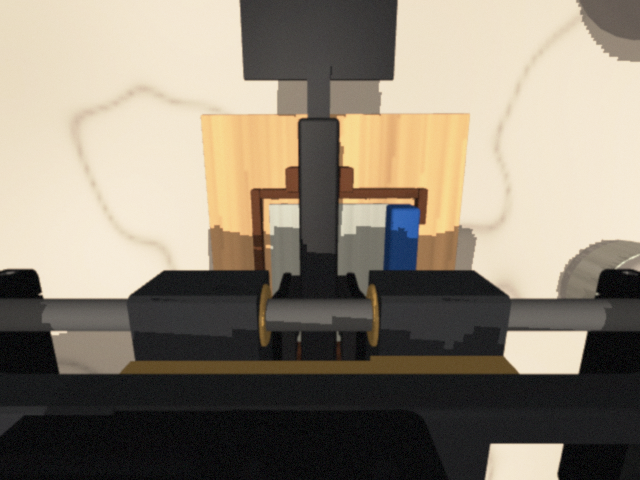

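Wrist view: the saddle (286–353, mid 319.5) and the handle (301–338, mid 319.5) are aligned, blade at the top. Lowering.

```bash
python3 -m crank '[[[0,0,0.3],0],[[0,0,0.4],0],[[0,0,0.3],0],[[0,0,0.2],0],[[0,0,0.12],0],[[0,0,0.06],0],[[0,0,0],0]]'
```

```text
time: 23.92
ee_pos: [0.5625, 0.0536, 0.0355]
eef_rot: [0.685, 0.729, 0.0, 0.0]
ft_force: [0.2, -0.5, -1.9]
width: 0.0174
grip_force: 40.0
```

```bash
python3 -m crank '[[[0,0,0.06],0],[[0,0,0.02],0],[[0,0,0],0]]'
python3 -m crank '[[[0,0,0],0],[[0,0,0],0],[[0,0,0],0],[[0,0,0],0]]' 0.4
python3 -m crank '[[[0,0,-0.3],0],[[0,0,-0.8],0],[[0,0,-1],0],[[0,0,-1],0],[[0,0,-1],0],[[0,0,0],0]]'
python3 -c "
from h import *
sc,_=shot('scene');sd,s=shot('side')
a=np.hstack([sc[190:300,270:420],sd[210:320,235:385]])[:,:,::-1]
cv2.imwrite('pics/c6.png',cv2.resize(a,None,fx=2.6,fy=2.6)); print(s['ee_pos'],s['joint_positions'][6])
"
```

```text
time: 24.3
ee_pos: [0.5624, 0.0535, 0.033]
eef_rot: [0.685, 0.729, 0.0, 0.0]
ft_force: [-0.3, 0.4, -1.5]
width: 0.0175
grip_force: 40.0
time: 24.8
ee_pos: [0.5624, 0.0535, 0.033]
eef_rot: [0.685, 0.728, 0.0, 0.0]
ft_force: [0.7, -0.2, 0.2]
width: 0.0345
grip_force: 0.0
time: 25.55
ee_pos: [0.5639, 0.0538, 0.1592]
eef_rot: [0.685, 0.728, 0.002, 0.002]
ft_force: [-0.0, 1.1, -0.7]
width: 0.035
grip_force: 0.0
[0.56306406 0.05362079 0.15737829] -0.16611312934895395
```

View pics/c6.png

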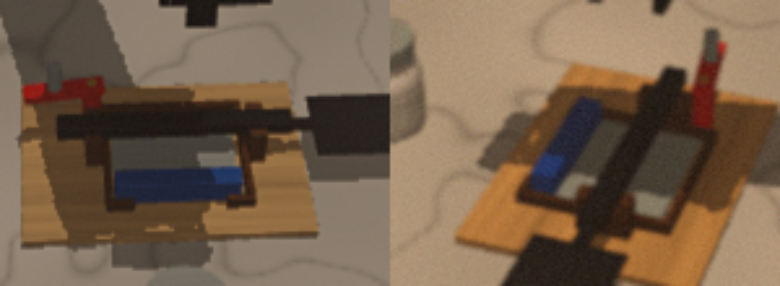

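Turner is seated in both saddles with the blade out at +y. Now the keeper angle, from the first wrist picture and the latest views.

Run:
```python
from h import *
th=np.radians(3.63);T=np.array([[np.cos(th),-np.sin(th)],[np.sin(th),np.cos(th)]]);o=np.array([.5628,.0415])
piv=o+T@[-.030,-.066]
im=cv2.imread('pics/scene3.png')[:,:,::-1].copy()
h=cv2.cvtColor(im,cv2.COLOR_RGB2HSV).astype(int)
m=((h[...,0]<6)|(h[...,0]>172))&(h[...,1]>150)&(h[...,2]>50)
for st,c,b in blobs(m,60):
    p=np.argwhere(b)[:,::-1]; w=(onz('scene',p,.052)-o)@T; print('scene',st.tolist(),"tray c",w.mean(0), "ends y",w[:,1].min(),w[:,1].max())
    f=np.polyfit(w[:,1],w[:,0],1); print("angle",np.arctan(-f[0]), "from pivot", np.arctan2(w.mean(0)[0]+.03,-.066-w.mean(0)[1]))
s=dict(ee_pos=np.array([.62464,0,.22184]),eef_rot=np.array([.707109,.707104,-.00048,-.00043]))
im=cv2.imread('pics/wrist0.png')[:,:,::-1].copy();h=cv2.cvtColor(im,cv2.COLOR_RGB2HSV).astype(int)
m=((h[...,0]<6)|(h[...,0]>172))&(h[...,1]>150)&(h[...,2]>50);m[:200]=0
for st,c,b in blobs(m,60):
    p=np.argwhere(b)[:,::-1]; w=(onz('wrist',p,.054,s)-o)@T; print('wrist',st.tolist(),"tray c",w.mean(0))
    f=np.polyfit(w[:,1],w[:,0],1); print("angle",np.arctan(-f[0]))
```

```text
scene [279, 219, 31, 13, 215] tray c [-0.02020086 -0.08523789] ends y -0.11929625182229389 -0.05605827993322875
angle -0.004997220120439574 from pivot 0.4711128353898597
wrist [222, 236, 31, 63, 839] tray c [-0.02482905 -0.0799408 ]
angle 0.06769229564862217
```

```bash
python3 -m crank '[[[-0.5,-0.1,0],0],[[-1,-0.27,0],0],[[-1,-0.3,0],0],[[-0.8,-0.2,0.4],0],[[-0.3,-0.1,0.6],0],[[0,0,0.6],0],[[0,0,0],0]]' 0.55 6
python3 -c "
from h import *
s=sensors.read_state(); t=R.from_quat(s['eef_rot']).as_matrix(); d=np.r_[np.array([.541,-.0561])-s['ee_pos'][:2],0]@t; print(s['ee_pos'],d/.03,s['width'])"
```

```text
time: 26.52
ee_pos: [0.5388, -0.0549, 0.1058]
eef_rot: [0.685, 0.729, -0.001, -0.002]
ft_force: [-0.7, -0.3, 0.2]
width: 0.0479
grip_force: 0.0
[ 0.53882338 -0.05485036  0.10583881] [-0.04612902  0.06979432 -0.00028808] 0.047887540040972953
```

```bash
python3 -m crank '[[[-0.05,0.03,0.4],0],[[0,0,0.5],0],[[0,0,0.4],0],[[0,0,0.18],0],[[0,0,0],0]]'
python3 -m crank '[[[0,0,0],0],[[0,0,0],0],[[0,0,0],0],[[0,0,0],0],[[0,0,0],0],[[0,0,0],0],[[0,0,0],0]]' 0 6
```

```text
time: 27.15
ee_pos: [0.5408, -0.0574, 0.0632]
eef_rot: [0.685, 0.729, -0.0, -0.0]
ft_force: [-0.2, 0.4, 0.1]
width: 0.0481
grip_force: 0.0
time: 28.02
ee_pos: [0.5412, -0.0576, 0.0637]
eef_rot: [0.685, 0.728, 0.0, 0.0]
ft_force: [0.8, -0.4, 0.6]
width: 0.0112
grip_force: 6.0
```

Pin gripped (keeper ≈0.07 rad). Swing it around the pivot.

```bash
python3 -m crank '[[[0,0,0],-0.5],[[0.005,0.07,0],-0.5],[[0.01,0.139,0],-1],[[0.01,0.139,0],-1],[[0.01,0.139,0],-1],[[0.01,0.139,0],-1],[[0.01,0.139,0],-1],[[0,0,0],0]]'
cat > k.py <<'E'
from h import *
s=sensors.read_state();th=np.radians(3.63);T=np.array([[np.cos(th),-np.sin(th)],[np.sin(th),np.cos(th)]])
p=(s['ee_pos'][:2]-[.5628,.0415])@T; q=p-[-.03,-.066]; t=R.from_quat(s['eef_rot']).as_matrix()
print("tray",p*1e3,"R",np.hypot(*q)*1e3,"phi",np.degrees(np.arctan2(q[0],-q[1])),"tool",np.degrees(np.arctan2(t[1,1],t[0,1]))-3.63)
E
python3 k.py
```

```text
time: 29.02
ee_pos: [0.5612, -0.0464, 0.0638]
eef_rot: [0.33, 0.944, 0.0, 0.001]
ft_force: [3.0, -1.4, -0.7]
width: 0.0116
grip_force: 6.0
tray [ -7.19859749 -87.64236134] R 31.437171643767485 phi 46.49386804250958 tool 47.840982165100165
```

```bash
python3 -m crank '[[[0.015,0.142,0],-1],[[0.015,0.142,0],-1],[[0.015,0.142,0],-1],[[0.015,0.142,0],-1],[[0.01,0.142,0],-1],[[0.005,0.075,0],-0.4],[[0,0,0],0],[[0,0,0],0]]'
python3 k.py
```

```text
time: 30.02
ee_pos: [0.5678, -0.0238, 0.064]
eef_rot: [-0.039, 0.999, 0.0, 0.002]
ft_force: [7.4, 0.2, -2.8]
width: 0.0117
grip_force: 6.0
tray [  0.83684518 -65.45046257] R 30.841741387038315 phi 91.02094889725406 tool 90.87843802426346
```

```bash
python3 -m crank '[[[0,0,0],0],[[0,0,0],0],[[0,0,0],0],[[0,0,0],0],[[0,0,0],0]]' 0.4
python3 -m crank '[[[0,0,-0.3],0],[[0,0,-0.8],0],[[0,0,-1],0],[[0,0,-1],0],[[0,0,-1],0],[[0,0,0],0],[[0,0,0],0]]'
python3 - <<'E'
from h import *
th=np.radians(3.63);T=np.array([[np.cos(th),-np.sin(th)],[np.sin(th),np.cos(th)]]);o=np.array([.5628,.0415])
for n in('scene','side'):
    im,s=shot(n,n+'9');m=masks(im)
    h=cv2.cvtColor(im,cv2.COLOR_RGB2HSV).astype(int); red=((h[...,0]<6)|(h[...,0]>172))&(h[...,1]>150)&(h[...,2]>50)
    for k,b0,z in(('red',red,.052),('blue',m['blue'],.022)):
        for st,c,b in blobs(b0,50):
            w=(onz(n,np.argwhere(b)[:,::-1],z)-o)@T
            if np.abs(w.mean(0)).max()<.13:
                rc=(onz(n,cv2.boxPoints(rect(b)),z)-o)@T; print(n,k,st[4],(w.mean(0)*1e3).round(),(np.percentile(w,[2,98],axis=0)*1e3).round().tolist(),(rc*1e3).round().tolist())
print(s['time'],s['ee_pos'])
E
```

```text
time: 30.65
ee_pos: [0.5663, -0.024, 0.0635]
eef_rot: [-0.041, 0.999, 0.0, -0.0]
ft_force: [-0.2, 0.1, 0.1]
width: 0.0344
grip_force: 0.0
time: 31.52
ee_pos: [0.5662, -0.024, 0.1864]
eef_rot: [-0.041, 0.999, -0.0, -0.0]
ft_force: [0.4, 0.1, -0.3]
width: 0.0344
grip_force: 0.0
scene red 111 [  7. -66.] [[-39.0, -73.0], [33.0, -58.0]] [[-39.0, -71.0], [-38.0, -56.0], [33.0, -59.0], [32.0, -73.0]]
scene blue 191 [50. 10.] [[41.0, -44.0], [56.0, 48.0]] [[41.0, -47.0], [41.0, 50.0], [57.0, 48.0], [57.0, -48.0]]
side red 302 [-18. -55.] [[-46.0, -77.0], [23.0, -17.0]] [[14.0, -14.0], [29.0, -81.0], [-39.0, -80.0], [-51.0, -14.0]]
side blue 112 [55. 12.] [[49.0, -12.0], [61.0, 36.0]] [[61.0, 36.0], [61.0, -17.0], [48.0, -9.0], [48.0, 43.0]]
31.575 [ 0.56591666 -0.02399682  0.18590467]
```

Everything reads right; a gentle check that the keeper is at its stop.

```bash
python3 -m crank '[[[0,0,0.5],0],[[0,0,1],0],[[0,0,1],0],[[0,0,0.8],0],[[0,0,0.5],0],[[0,0,0.26],0],[[0,0,0],0]]'
python3 -m crank '[[[0,0,0],0],[[0,0,0],0],[[0,0,0],0],[[0,0,0],0],[[0,0,0],0],[[0,0,0],0]]' 0 6
python3 k.py
python3 -m crank '[[[0,0.03,0],0],[[0,0,0],0],[[0,0,0],0]]'
python3 k.py
```

```text
time: 32.5
ee_pos: [0.5663, -0.0239, 0.0645]
eef_rot: [-0.041, 0.999, 0.0, -0.0]
ft_force: [0.5, -0.1, 0.5]
width: 0.0346
grip_force: 0.0
time: 33.25
ee_pos: [0.5667, -0.0239, 0.0651]
eef_rot: [-0.041, 0.999, -0.0, 0.0]
ft_force: [1.0, 1.0, 2.7]
width: 0.0115
grip_force: 6.0
tray [ -0.22895874 -65.56385628] R 29.77423582626497 phi 90.83931921418197 tool 91.09061983379607
time: 33.62
ee_pos: [0.5666, -0.0233, 0.065]
eef_rot: [-0.041, 0.999, -0.0, 0.0]
ft_force: [0.8, -2.2, 4.9]
width: 0.0112
grip_force: 6.0
tray [ -0.28845124 -64.87532094] R 29.73282752161849 phi 92.1677972059539 tool 91.08133611105579
```

```bash
python3 -m crank '[[[0,0,0],0],[[0,0,0],0],[[0,0,0],0],[[0,0,0],0],[[0,0,0],0]]' 0.4
python3 -m crank '[[[0,0,-0.3],0],[[0,0,-0.8],0],[[0,0,-1],0],[[0,0,-1],0],[[0,0,-1],0],[[0,0,0],0],[[0,0,0],0]]'
python3 - <<'E'
from h import *
th=np.radians(3.63);T=np.array([[np.cos(th),-np.sin(th)],[np.sin(th),np.cos(th)]]);o=np.array([.5628,.0415])
im,s=shot('scene');h=cv2.cvtColor(im,cv2.COLOR_RGB2HSV).astype(int); red=((h[...,0]<6)|(h[...,0]>172))&(h[...,1]>150)&(h[...,2]>50)
for st,c,b in blobs(red,50):
    rc=(onz('scene',cv2.boxPoints(rect(b)),.052)-o)@T
    if abs(rc).max()<.15: print((rc*1e3).round().tolist())
print(s['width'],r.close_job())
E
```

```text
time: 34.25
ee_pos: [0.5663, -0.023, 0.0647]
eef_rot: [-0.041, 0.999, 0.0, -0.0]
ft_force: [0.3, 1.1, -0.0]
width: 0.0349
grip_force: 0.0
time: 35.12
ee_pos: [0.5661, -0.0231, 0.1876]
eef_rot: [-0.041, 0.999, -0.0, -0.0]
ft_force: [-0.4, -0.4, -0.4]
width: 0.0348
grip_force: 0.0
[[-38.0, -75.0], [-41.0, -58.0], [32.0, -56.0], [34.0, -72.0]]
the job is handed in; nothing more can be done
0.03484172424240475 None
```

The job is handed in at about 35 s: the scraper is in the well with its bar by the wide gap, the turner is in both saddles with its blade out at the far end, and the keeper is turned across the handle (about 1.6 rad). The verdict was not shown to me.

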